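# Pin the three arms of the hook rack

### The job

Take the steel pin by its black knob out of the wooden stand and thread it down through the holes of all three coloured arms of the hook rack, one after the other, and into the brass socket at the bottom until it is fully home, then let go of it. The arms have slid out of line, so feel your way gently from hole to hole: never force the pin against the rack, and leave the other things on the shelf where they are.

Things in the scene. Friction and masses are not known exactly. Their poses are not given: they have to be found in the camera images.
- pin_grip (a point): Centre of the black square knob (20 x 20 x 38 mm, sides along its x and y axes) on top of a loose upright pin of about 110 g. z of this frame points up along the pin. The knob reaches from 20 mm below to 18 mm above this point; under it is a steel collar 24 mm across and 5 mm thick; under that a steel shaft 10 mm in diameter and 115 mm long. The pin stands in the stand's hole at first, with its tip on the hole's floor.
- pin_tip (a point): Lower tip of the pin, on its axis, 140 mm straight below pin_grip. The last 7 mm of the shaft taper from 10 mm to a flat 7.2 mm in diameter.
- stand_mouth (a point): Centre of the mouth of the vertical hole in the top of the wooden stand, a fixed block 64 x 64 x 60 mm. The hole is 11 mm wide and 55 mm deep.
- rack: Fixed hook rack, origin under the centre of its base plate (120 x, 100 y, 10 mm high), z up. Back post 8 x 80 mm, 118 mm high, at x = -26 to -34 mm. Above the base, on the vertical line through the origin (the line): brass socket, then blue, yellow and red arm. Each arm has a level eye plate 34 (x) x 56 (y) x 8 mm with a vertical 12 mm through hole in its middle.
- socket_mouth (a point): Centre of the mouth of the fixed brass socket (34 x 34 mm block), on the line, 34 mm above the rack's underside, axes as the rack. The hole is vertical, 12 mm wide, 24 mm deep. Fully home, the pin's tip stands on the hole's floor and its collar 3 mm over the red arm. Pressing the pin on any part of the rack with over 25 N is forcing it.
- line_red (a point): Point of the rack on the line, level with the top of the red (highest) arm's plate, 122 mm above the table; axes as the rack. Not the hole: all arms slide along the rack's y only (about 2 N friction, stops at 14 mm either side) and stay where put; at the start each hole is anywhere up to 11 mm either side of the line in y, by its own unreported amount, and on the line in x.
- line_yellow (a point): Point on the line level with the top of the yellow (middle) arm's plate, 92 mm above the table. The pin's tip drops into a hole when within about 2 mm of its middle and then draws that arm into line with a few newtons; otherwise it stands on the plate.
- line_blue (a point): Point on the line level with the top of the blue (lowest) arm's plate, 62 mm above the table. A pin already through an arm takes that arm along when moved in y; with arms in tow the tip lags 1 to 5 mm behind the gripper, so the socket too must be felt for. Red and blue arms reach out 97 mm towards +y, yellow towards -y; their ends turn up 6 mm above the plate.
- pin: The whole pin, origin at its lower tip, z up along its axis.
- dispenser: Push dispenser of clear plastic with white base and cap, 84 mm wide, 148 mm high, origin under its centre. Leave alone.
- flashlight: Red aluminium flashlight standing on its 42 mm head, 154 mm high, origin under its centre. Leave alone.
- buckle0: Black plastic ski boot buckle lying flat, 75 x 28 x 16 mm, origin under its centre. Leave alone.
- buckle1: The other ski boot buckle, the same. Leave alone.
- dish: Blue ceramic key dish, 110 mm across, 28 mm high, origin under its centre. Leave alone.
- mug: White mug 76 mm across, 85 mm high, origin under its centre. Leave alone.
Things that resemble listed ones, but are neither listed nor needed, are in the scene too. Of the things shaped like the pin, the bare steel one is meant.

How it is judged (in metres and radians):
On the way, in this order (a step that is already met when the one before it is completed fails the run):
1. the pin's tip has come out below the hole of the red arm (z of pin_tip in the frame of rack below 0.112 m and x of pin_tip in the frame of rack between -0.006 and 0.006 m and y of pin_tip in the frame of rack between -0.02 and 0.02 m), for 0.05 s.
2. the pin's tip has come out below the hole of the yellow arm (z of pin_tip in the frame of rack below 0.082 m and x of pin_tip in the frame of rack between -0.006 and 0.006 m and y of pin_tip in the frame of rack between -0.02 and 0.02 m), for 0.05 s.
3. the pin's tip has come out below the hole of the blue arm (z of pin_tip in the frame of rack below 0.052 m and x of pin_tip in the frame of rack between -0.006 and 0.006 m and y of pin_tip in the frame of rack between -0.02 and 0.02 m), for 0.05 s.
At the end, for the whole second after the job is handed in: The pin is through all three arms, its tip within 2.5 mm of the socket's floor and within 4 mm of the socket's axis, upright to 0.06 rad, released and at rest (z of pin_tip in the frame of rack below 0.0125 m and horizontal distance between pin_tip and rack below 0.004 m and angle between the z axis of pin and the z axis of rack, either way round below 0.06 rad and linear speed of pin below 0.02 m/s and contact force between the fingers and pin below 0.05 N); the robot touches nothing.
It fails at once if the pin is pressed against the rack with more than 25 N (contact force between pin and rack above 25 N).
It fails at once if a bystander (dispenser, flashlight, buckle, dish or mug) is moved by more than 20 mm (distance of any of dispenser, flashlight, buckle0, buckle1, dish, mug from where it was at the start of the episode above 0.02 m).
It also fails if it takes over 72 s, if anything falls off the work surface, if the arm or the gripper's body presses on something with over 40 N, if the wrist force passes 120 N, or if a joint passes its speed limit or range.

### The arm

A 6-joint arm with a two-finger parallel gripper is mounted at the origin on the work surface. World frame = base frame: x ahead of the robot, y to its left, z up, the work surface at z = 0. Lengths are in mm, angles in rad, forces in N, time in s.
With the tool pointing down it reaches from about 325 to 775 mm from the base axis. Payload 9.3 kg.
Tool frame: the origin (TCP) lies midway between the tips of the shut fingers; the grasp point (between the pads) lies 19 mm behind it (bot.grasp_offset is the distance from the TCP to the grasp point, in mm); z points along the fingers, y is the line along which they close (so a half turn about z gives the same grasp; the last joint's range is limited). The gripper opens to 85 mm and grips with 20 to 120 N. Pads are 22 mm wide; open, the fingers measure 114 mm over their backs; the gripper's body (76 mm by 85 mm) begins 54 mm behind the grasp point. The pads swing forward as they close: fully open they stand 13 mm farther back than shut.
Start: joints at [1.015, 0.259, 0.021, 1.334, 0, 1.418], TCP at [215.599, 505.978, 231.279] pointing down, gripper open.
Joint ranges: [-3.04, 3.04], [-0.91, 1.82], [-1.04, 1.36], [-1.92, 1.95], [-1.52, 1.45], [-3.14, 3.14]. Speed limits (rad/s): [2.22, 2.22, 2.79, 3.14, 3.14, 3.14].

### API

Orientations are given as a unit quaternion [w, x, y, z].
In Python, from bench import readout, imaging, ticket, bot gives the robot as it stands.
- The arm moves only by the tool apply_moves, never from a script. Its argument "targets" is a list of rows, each a list of 6 numbers: the shift along the tool's x, y, z in m, then the turn, a rotation vector about the tool's x, y, z in rad. In form: [[dx, dy, dz, ax, ay, az], ...]. A call has exactly 5 rows; each row is the pose to reach, as a shift and turn from the pose commanded when the call began, along the tool's axes at that moment; what a row does not reach only later rows make up. A row lasts 1/10 s, in which the tool goes at most 50 mm and 8.59 degrees, less where a joint would pass 70% of its speed; a pose out of reach is approached as far as the arm can. A call with a gripper value outside its range is refused whole. "claw" is the finger opening in m, from 0 to 0.0854, set as the call begins (left out, the last holds). The fingers move at their own pace and stop on an object; "squeeze" is the grip in N (left out, the last holds). Time passes only in rows, so rows that repeat a pose let the fingers close, or fill a call up. It gives the time, the measured TCP pose, the force, the opening and the grip force at its end, in the units of the state.
- readout.state(): the state, without advancing time (a new reading comes with each control period).
- imaging.read_camera(name): name is "side" or "top"; returns a dict with "image" (420x560x3 uint8, blue, green, red), "K" (3x3 intrinsics, pixels), "position" and "attitude" of the camera in the world. Camera axes: x right, y down, z forward; pixel columns grow to the right and rows downward; lengths in mm; the calibration is good to about 2 mm. A picture is of the moment at which its call begins. There is no depth.
- ticket.job_done(): hands the job in; it is judged then, once.
The state is a dict: "time_s": time; "joints": joint angles; "dq": joint speeds; "effort": joint torques, N m; "tool_pos": TCP position; "tool_rot": TCP orientation; "wrist_force": force on the tool from outside, world axes, zero at the start; "moment": the same for the moment, N m; "gripper_width": finger opening in mm; "gripper_force": force on a finger pad.
Only numpy, scipy, OpenCV 4.12 (cv2) and the standard library are available. Lean on these libraries where they do the work, as an engineer would, in place of code of your own. Each camera call takes 0.05 s, during which the arm holds its last target. There are 200 camera calls.

## Working session

There is one attempt and no reset: what is moved stays moved. The work goes in short steps, Python scripts to look and compute and a tool call to move; the robot and the scene stay as the last step left them, time stands still between calls to the robot, and variables do not carry over. Pictures are saved under pics/ and viewed, at most 10 in all, crops included, and the job is handed in when it is done.

Besides the shell and the picture viewer there is one more tool, called after "Request:" as name([rows], argument=value, ...), one row to a line, values as JSON. apply_moves: Moves the arm, as the interface text tells. Its arguments: {"type":"object","properties":{"targets":{"type":"array"},"claw":{"type":"number"},"squeeze":{"type":"number"}},"required":["targets"]}

```bash
mkdir -p pics; ls
python3 - <<'E'
from bench import readout, imaging
import cv2,pickle
s=readout.state();print(s)
for n in("side","top"):
    c=imaging.read_camera(n);pickle.dump(c,open(f"{n}0.pkl","wb"));cv2.imwrite(f"pics/{n}0.png",c["image"]);print(n,c["K"],c["position"],c["attitude"])
E
```

```text
pics
{'time_s': 0.0, 'joints': array([ 1.01540450e+00,  2.59193374e-01,  2.07662968e-02,  1.33370388e+00,
       -2.21343920e-05,  1.41822228e+00]), 'dq': array([-1.47037151e-04, -6.58291452e-04,  6.78067219e-04, -4.65611052e-06,
        4.57992764e-04,  5.03000085e-04]), 'effort': array([-1.28791828e-03, -5.55637765e+01,  3.44533503e+01,  1.35954216e-02,
       -1.83989705e-04, -1.40609291e-05]), 'tool_pos': array([215.45418887, 505.73788103, 230.66731341]), 'tool_rot': array([-2.20934966e-04,  2.00049891e-01,  9.79785485e-01, -6.29778056e-04]), 'wrist_force': array([-0.36225356,  0.25394481, -0.3628463 ]), 'moment': array([-0.00902177,  0.02701885,  0.01129846]), 'gripper_force': 0.0, 'gripper_width': 85.3678917464029}
side [[394.21013821   0.         280.80353802]
 [  0.         394.21013821 213.30422166]
 [  0.           0.           1.        ]] [ 205.36499236 -682.35700342  785.21414321] [-0.39112982  0.86768058 -0.2817651   0.12147555]
top [[454.31381196   0.         280.57442508]
 [  0.         454.31381196 203.30906421]
 [  0.           0.           1.        ]] [ 412.69147008  -79.78201639 1474.14089137] [ 0.05903498 -0.69989816  0.70965708 -0.05517498]
```

View pics/side0.png

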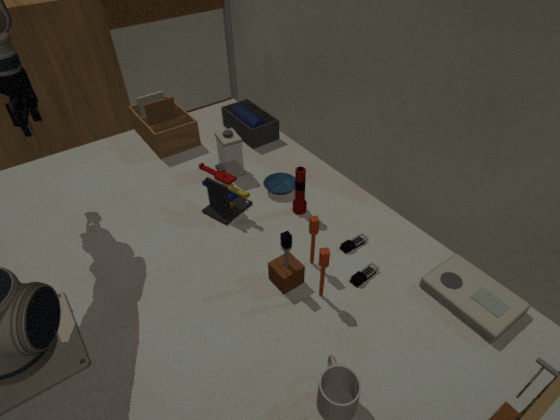

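View pics/top0.png

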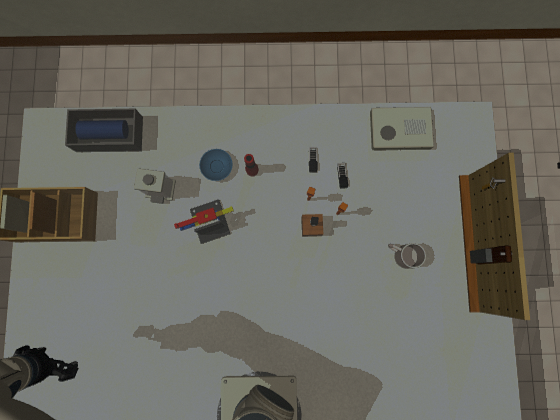

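The side view shows the rack at about (228,195), the pin knob at (286,240) and the stand at (287,272). The top view shows the rack at about (210,220), the stand at (313,225), and the orange decoys at (311,193) and (342,209). I'll zoom in on both.

Run:
```python
import cv2,pickle,numpy as np
t=pickle.load(open("top0.pkl","rb"))["image"];s=pickle.load(open("side0.pkl","rb"))["image"]
f=lambda im,x,y,w,h:cv2.resize(im[y:y+h,x:x+w],(400,300),interpolation=cv2.INTER_CUBIC)
a=np.hstack([f(t,170,190,80,60),f(t,285,180,80,60)]);b=np.hstack([f(s,190,155,80,60),f(s,255,215,107,80)])
cv2.imwrite("pics/crop0.png",cv2.convertScaleAbs(np.vstack([a,b]),alpha=1.5))
```

```text
(no output)
```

View pics/crop0.png

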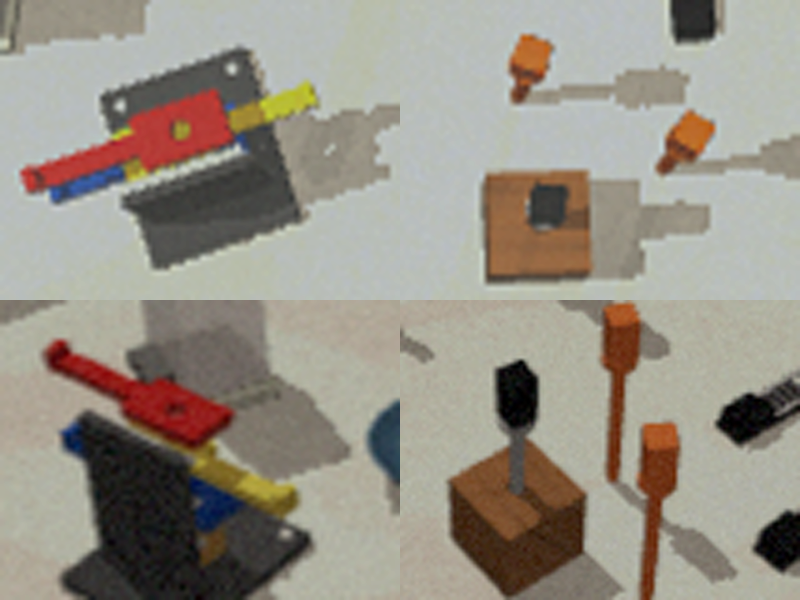

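The crops show the red plate with its hole at about top px (206.4,216), the base plate corners, and the knob top at about top px (314.6,220.6). Next I'll locate these metrically.

```bash
cat > h.py <<'E'
import numpy as np,cv2,pickle
from scipy.spatial.transform import Rotation as R
class Cam:
    def __init__(s,c):
        s.K=c["K"];s.p=np.array(c["position"]);q=np.array(c["attitude"]);s.R=R.from_quat(q[[1,2,3,0]]).as_matrix();s.im=c["image"]
    def ray(s,uv):
        return s.R@np.linalg.inv(s.K)@np.array([uv[0],uv[1],1.])
    def onz(s,uv,z):
        d=s.ray(uv);return (s.p+d*(z-s.p[2])/d[2])[:2]
    def proj(s,P):
        q=s.K@(s.R.T@(np.array(P,float)-s.p));return q[:2]/q[2]
def tri(cs,uvs):
    A=np.zeros((3,3));b=np.zeros(3)
    for c,u in zip(cs,uvs):
        d=c.ray(u);d/=np.linalg.norm(d);M=np.eye(3)-np.outer(d,d);A+=M;b+=M@c.p
    return np.linalg.solve(A,b)
def load(n): return Cam(pickle.load(open(n+".pkl","rb")))
E
python3 - <<'E'
from h import *
t=load("top0");s=load("side0")
def comps(m,x,y,w,h):
    r=np.zeros_like(m);r[y:y+h,x:x+w]=m[y:y+h,x:x+w];return r
def show(name,cam,m,z):
    n,l,st,ce=cv2.connectedComponentsWithStats(m)
    for i in range(1,n):
        if st[i,4]>15:
            c=cv2.minAreaRect(cv2.findContours((l==i).astype(np.uint8),0,1)[0][0]);print(name,st[i],ce[i].round(2),'z',z,cam.onz(ce[i],z).round(1),'rect',np.round(c[0],1),np.round(c[1],1),round(c[2],1))
for n,c in(("top",t),("side",s)):
    b,g,r=[c.im[...,i].astype(int) for i in range(3)]
    red=((r>90)&(g<60)&(b<60)).astype(np.uint8)
    org=((r>120)&(g>40)&(g<110)&(b<60)&(r-g>70)).astype(np.uint8)
    blk=((r<60)&(g<60)&(b<60)&(abs(r-b)<25)).astype(np.uint8)
    dark=((r<75)&(g<75)&(b<75)).astype(np.uint8)
    if n=="top":
        show("red",c,comps(red,170,190,80,60),122);show("knob",c,comps(blk,300,210,30,25),163);show("base",c,comps(dark,180,190,65,60),10)
        wood=((r-b>50)&(r<190)).astype(np.uint8);show("wood",c,comps(wood,295,205,35,40),60)
        show("org",c,comps(org,295,180,60,40),150)
    else:
        show("red",c,comps(red,190,155,60,40),122);show("knob",c,comps(blk,275,228,22,25),145)
# hand picked subpixel features, crop coordinates ->px
T=lambda x,y:(170+x/5-.4,190+y/5-.4)
S=lambda x,y:(190+x/5-.4,155+(y-300)/5-.4)
print("red hole top",t.onz(T(182,130),122),"side",s.onz(S(177,407),122), tri([t,s],[T(182,130),S(177,407)]))
cs=[T(103,95),T(250,48),T(300,216),T(153,268)];print("base",[t.onz(u,10).round(1) for u in cs],np.mean([t.onz(u,10) for u in cs],0))
pl=[T(130,113),T(218,89),T(231,140),T(143,167)];print("plate",[t.onz(u,122).round(1) for u in pl],np.mean([t.onz(u,122) for u in pl],0))
K=lambda x,y:(285+(x-400)/5-.4,180+y/5-.4)
kn=[K(533,183),K(570,187),K(566,228),K(529,222)];print("knob",[t.onz(u,163).round(1) for u in kn],np.mean([t.onz(u,163) for u in kn],0))
st=[K(484,171),K(590,171),K(590,277),K(486,277)];print("stand",[t.onz(u,60).round(1) for u in st],np.mean([t.onz(u,60) for u in st],0))
E
```

```text
red [178 208  38  19 276] [200.18 217.16] z 122 [594.6 168.2] rect [196.3 218.4] [11.1 38.3] 71.6
knob [311 217   8   8  57] [314.19 220.49] z 163 [ 574.6 -171. ] rect [314.5 220.5] [7. 7.] 90.0
base [190 200  33  16 207] [206.99 207.02] z 10 [642.8 167. ] rect [205.8 208.8] [10.4 30.8] 72.3
base [195 215  35  29 528] [213.19 230.07] z 10 [566.9 146. ] rect [211.6 229.1] [20.6 32.6] 70.9
wood [303 214  20  21 238] [311.54 225.4 ] z 60 [ 572.  -169.5] rect [312.2 224. ] [19.1 19.4] 86.6
red [203 166  33  16 157] [220.48 174.21] z 122 [595.1 165.3] rect [218.2 173.6] [33.8  8. ] 21.8
knob [281 231  11  22 189] [285.99 240.88] z 145 [ 575.4 -177.6] rect [286.  241.5] [21. 10.] 90.0
red hole top [599.0955501  150.76797268] side [601.18969913 150.07346312] [600.1054334  150.34211731 122.05982624]
base [array([638.3, 221.8]), array([668.1, 126. ]), array([557.3,  92.7]), array([525. , 187.4])] [597.18972755 156.98420213]
plate [array([609.9, 182.2]), array([623.7, 129.4]), array([592.6, 121.2]), array([577. , 173.9])] [600.81288477 151.67979282]
knob [array([ 587.3, -162.6]), array([ 584.7, -184.1]), array([ 560.7, -181.1]), array([ 564.5, -159.8])] [ 574.32428519 -171.89206252]
stand [array([ 609.1, -138.5]), array([ 608.1, -205.1]), array([ 541.5, -203.2]), array([ 542.4, -138.4])] [ 575.26657269 -171.3174044 ]
```

The arm ends, seen from above, should give estimates of the yellow and blue offsets. I'll work those out and start moving toward the pin at the same time.

Run:
```python
from h import *
t=load("top0")
T=lambda x,y:(170+x/5-.4,190+y/5-.4)
O=np.array([597.2,157.]);a=np.radians(17);X=np.array([np.cos(a),np.sin(a)]);Y=np.array([-X[1],X[0]])
for n,u,z in(("redhole",T(182,130),122),("redend",T(23,181),128),("blueend",T(51,196),68),("yelend",T(316,95),98)):
    p=t.onz(u,z)-O;print(n,p@X,p@Y)
print("img right in world",t.R[:,0])
```

```text
redhole -0.009344873272897652 -6.513922581192182
redend -1.525680676810385 91.7449037207104
blueend -5.0260047487711805 89.4287554586825
yelend -0.020357604455894334 -87.92861854664596
img right in world [-0.01331489 -0.99988986 -0.00655545]
```

Request:
apply_moves([
  [-0.035, -0.0283, 0, 0, 0, 0],
  [-0.07, -0.0566, 0, 0, 0, 0],
  [-0.105, -0.0849, 0, 0, 0, 0],
  [-0.14, -0.1132, 0, 0, 0, 0],
  [-0.175, -0.1415, 0, 0, 0, 0],
], claw=0.05, squeeze=30)

```text
time_s: 0.6
tool_pos: [321.4, 305.6, 231.1]
tool_rot: [-0.0, 0.2, 0.98, -0.0]
wrist_force: [1.0, 0.5, 0.1]
gripper_width: 50.3
gripper_force: 0.0
```

Request:
apply_moves([
  [-0.035, -0.0283, 0, 0, 0, 0],
  [-0.07, -0.0566, 0, 0, 0, 0],
  [-0.105, -0.0849, 0, 0, 0, 0],
  [-0.14, -0.1132, 0, 0, 0, 0],
  [-0.175, -0.1415, 0, 0, 0, 0],
])

```text
time_s: 1.1
tool_pos: [427.0, 106.6, 231.2]
tool_rot: [-0.0, 0.2, 0.98, 0.0]
wrist_force: [0.7, 1.1, -0.3]
gripper_width: 49.8
gripper_force: 0.0
```

Request:
apply_moves([
  [-0.035, -0.0283, 0, 0, 0, 0],
  [-0.07, -0.0566, 0, 0, 0, 0],
  [-0.105, -0.0849, 0, 0, 0, 0],
  [-0.14, -0.1132, 0, 0, 0, 0],
  [-0.175, -0.1415, 0, 0, 0, 0],
])

```text
time_s: 1.6
tool_pos: [532.6, -92.2, 231.0]
tool_rot: [-0.0, 0.2, 0.98, 0.0]
wrist_force: [1.1, 0.6, 0.2]
gripper_width: 50.5
gripper_force: 0.0
```

Request:
apply_moves([
  [-0.02, -0.016, 0, 0, 0, -0.07],
  [-0.04, -0.032, 0, 0, 0, -0.14],
  [-0.06, -0.048, 0, 0, 0, -0.2],
  [-0.0701, -0.0563, 0, 0, 0, -0.262],
  [-0.0701, -0.0563, 0, 0, 0, -0.262],
])

```text
time_s: 2.1
tool_pos: [574.9, -171.1, 230.2]
tool_rot: [-0.001, 0.071, 0.997, 0.0]
wrist_force: [-0.9, 0.2, 0.2]
gripper_width: 49.8
gripper_force: 0.0
```

```bash
cat >> h.py <<'E'
def rel(target,yawdeg):
    from bench import readout
    s=readout.state();q=s["tool_rot"];M=R.from_quat(q[[1,2,3,0]]).as_matrix()
    d=M.T@(np.array(target)-s["tool_pos"]);y=np.degrees(np.arctan2(M[1,1],M[0,1]));tilt=np.degrees(np.arccos(-M[2,2]))
    print("tool",s["tool_pos"].round(2),"yaw",y.round(2),"tilt",tilt.round(2),"shift mm",d.round(2),"az",-np.radians(yawdeg-y).round(4),"F",s["wrist_force"].round(2),"w",round(s["gripper_width"],1))
E
python3 - <<'E'
from h import *
from bench import imaging
rel([575,-171.5,129],82)
for n in("side","top"):
    c=imaging.read_camera(n);pickle.dump(c,open(n+"1.pkl","wb"))
    b,g,r=[c["image"][...,i].astype(int) for i in range(3)]
t=load("top1").im[180:240,265:345];s=load("side1").im[190:290,225:358]
f=lambda i:cv2.resize(i,(400,300),interpolation=cv2.INTER_CUBIC)
cv2.imwrite("pics/pre.png",cv2.convertScaleAbs(np.hstack([f(t),f(s)]),alpha=1.8))
E
```

```text
tool [ 574.93 -171.08  230.16] yaw 81.88 tilt 0.08 shift mm [ -0.27  -0.43 101.16] az -0.002 F [-0.92  0.18  0.2 ] w 49.8
```

View pics/pre.png

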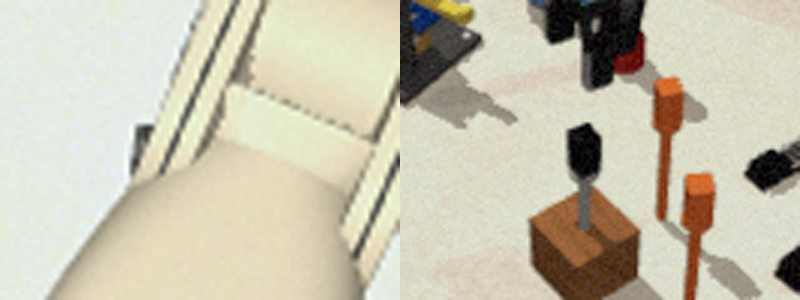

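The fingers are over the knob and the pin is still upright in its stand, so I'll descend in stages.

Request:
apply_moves([
  [0, 0, 0.015, 0, 0, 0],
  [0, 0, 0.03, 0, 0, 0],
  [0, 0, 0.045, 0, 0, 0],
  [0, 0, 0.055, 0, 0, 0],
  [0, 0, 0.06, 0, 0, 0],
])

```text
time_s: 2.7
tool_pos: [574.1, -168.7, 170.7]
tool_rot: [-0.0, 0.07, 0.998, 0.0]
wrist_force: [-0.5, 0.0, 0.8]
gripper_width: 50.4
gripper_force: 0.0
```

Request:
apply_moves([
  [0, 0, 0.01, 0, 0, 0],
  [0, 0, 0.02, 0, 0, 0],
  [0, 0, 0.03, 0, 0, 0],
  [0, 0, 0.04, 0, 0, 0],
  [0, 0, 0.043, 0, 0, 0],
])

```text
time_s: 3.2
tool_pos: [574.1, -169.4, 126.8]
tool_rot: [-0.001, 0.07, 0.998, 0.0]
wrist_force: [0.2, -0.1, 0.0]
gripper_width: 50.0
gripper_force: 0.0
```

Run:
```python
from h import *
from bench import imaging
rel([575,-171.5,127],82)
c=imaging.read_camera("side");s=c["image"][190:290,225:358]
cv2.imwrite("pics/pre2.png",cv2.convertScaleAbs(cv2.resize(s,(660,496),interpolation=cv2.INTER_CUBIC),alpha=1.8))
```

```text
tool [ 574.1  -169.45  126.81] yaw 81.92 tilt 0.1 shift mm [-1.18 -1.91 -0.2 ] az -0.0013 F [ 0.25 -0.06  0.03] w 50.0
```

View pics/pre2.png

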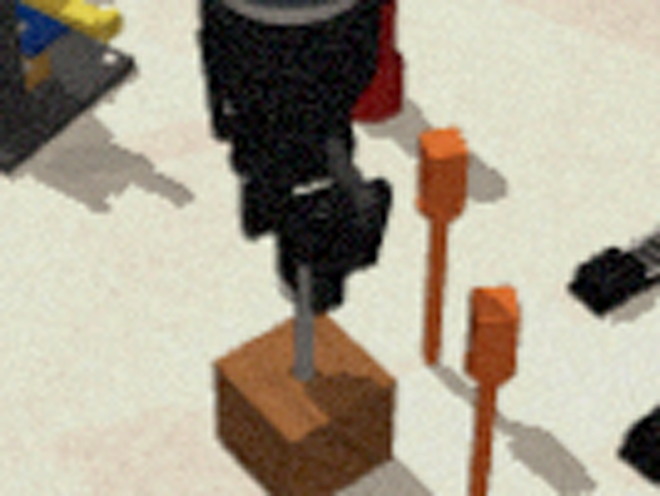

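The fingers straddle the knob with no contact. I'll correct by 2 mm and close.

Request:
apply_moves([
  [-0.0012, -0.0019, 0, 0, 0, 0],
  [-0.0012, -0.0019, 0, 0, 0, 0],
  [-0.0012, -0.0019, 0, 0, 0, 0],
  [-0.0012, -0.0019, 0, 0, 0, 0],
  [-0.0012, -0.0019, 0, 0, 0, 0],
])

```text
time_s: 3.75
tool_pos: [575.6, -171.7, 128.5]
tool_rot: [0.0, 0.07, 0.998, -0.0]
wrist_force: [0.5, 0.2, -0.8]
gripper_width: 49.8
gripper_force: 0.0
```

Request:
apply_moves([
  [0, 0, 0, 0, 0, 0],
  [0, 0, 0, 0, 0, 0],
  [0, 0, 0, 0, 0, 0],
  [0, 0, 0, 0, 0, 0],
  [0, 0, 0, 0, 0, 0],
], claw=0.012, squeeze=30)

```text
time_s: 4.25
tool_pos: [575.5, -171.9, 128.4]
tool_rot: [-0.0, 0.07, 0.998, -0.0]
wrist_force: [-1.3, -1.9, 2.0]
gripper_width: 19.8
gripper_force: 31.3
```

Request:
apply_moves([
  [0, 0, 0, 0, 0, 0],
  [0, 0, 0, 0, 0, 0],
  [0, 0, 0, 0, 0, 0],
  [0, 0, 0, 0, 0, 0],
  [0, 0, 0, 0, 0, 0],
])

```text
time_s: 4.75
tool_pos: [575.5, -171.8, 128.4]
tool_rot: [0.0, 0.07, 0.998, -0.0]
wrist_force: [-1.6, -4.1, 1.9]
gripper_width: 19.5
gripper_force: 31.6
```

Gripped at 19.6 mm. I'll raise the grip force and lift straight up.

Request:
apply_moves([
  [0, 0, 0, 0, 0, 0],
  [0, 0, 0, 0, 0, 0],
  [0, 0, -0.003, 0, 0, 0],
  [0, 0, -0.008, 0, 0, 0],
  [0, 0, -0.015, 0, 0, 0],
], squeeze=70)

```text
time_s: 5.25
tool_pos: [575.4, -171.6, 143.2]
tool_rot: [-0.0, 0.07, 0.998, 0.0]
wrist_force: [-0.1, -3.9, -2.3]
gripper_width: 19.2
gripper_force: 68.3
```

Request:
apply_moves([
  [0, 0, -0.012, 0, 0, 0],
  [0, 0, -0.024, 0, 0, 0],
  [0, 0, -0.036, 0, 0, 0],
  [0, 0, -0.05, 0, 0, 0],
  [0, 0, -0.065, 0, 0, 0],
])

```text
time_s: 5.75
tool_pos: [575.6, -170.8, 209.7]
tool_rot: [0.0, 0.07, 0.998, 0.001]
wrist_force: [1.2, -0.7, -1.6]
gripper_width: 19.4
gripper_force: 68.8
```

Request:
apply_moves([
  [0, 0, -0.02, 0, 0, 0],
  [0, 0, -0.04, 0, 0, 0],
  [0, 0, -0.06, 0, 0, 0],
  [0, 0, -0.068, 0, 0, 0],
  [0, 0, -0.068, 0, 0, 0],
])

```text
time_s: 6.25
tool_pos: [575.9, -171.3, 277.7]
tool_rot: [0.001, 0.07, 0.998, -0.0]
wrist_force: [-0.6, -0.6, -0.7]
gripper_width: 18.8
gripper_force: 68.8
```

Run:
```python
from h import *
rel([600,150.4,276],107)
```

```text
tool [ 575.93 -171.33  277.75] yaw 81.96 tilt 0.14 shift mm [ 21.19 321.94   1.73] az -0.4371 F [-0.58 -0.58 -0.69] w 18.8
```

Request:
apply_moves([
  [0.002, 0.03, 0, 0, 0, 0],
  [0.004, 0.065, 0, 0, 0, 0],
  [0.006, 0.1, 0, 0, 0, 0],
  [0.008, 0.135, 0, 0, 0, 0],
  [0.01, 0.17, 0, 0, 0, 0],
])

```text
time_s: 6.75
tool_pos: [589.0, -0.3, 275.2]
tool_rot: [-0.001, 0.07, 0.998, 0.0]
wrist_force: [-0.1, 0.8, -0.7]
gripper_width: 19.6
gripper_force: 68.8
```

Request:
apply_moves([
  [0.002, 0.035, 0, 0, 0, -0.08],
  [0.005, 0.07, 0, 0, 0, -0.18],
  [0.008, 0.105, 0, 0, 0, -0.28],
  [0.01, 0.135, 0, 0, 0, -0.37],
  [0.0112, 0.152, 0, 0, 0, -0.437],
])

```text
time_s: 7.25
tool_pos: [599.1, 152.7, 275.0]
tool_rot: [-0.001, -0.15, 0.989, 0.001]
wrist_force: [-0.4, 0.2, -1.9]
gripper_width: 18.9
gripper_force: 68.8
```

Request:
apply_moves([
  [0, 0, 0, 0, 0, 0],
  [0, 0, 0, 0, 0, 0],
  [0, 0, 0, 0, 0, 0],
  [0, 0, 0, 0, 0, 0],
  [0, 0, 0, 0, 0, 0],
])

```text
time_s: 7.75
tool_pos: [599.8, 149.3, 276.3]
tool_rot: [0.0, -0.147, 0.989, 0.0]
wrist_force: [0.4, 0.3, -1.3]
gripper_width: 18.8
gripper_force: 68.8
```

Run:
```python
from h import *
from bench import imaging
rel([600,150.4,253],107)
for n in("side","top"):
    c=imaging.read_camera(n);pickle.dump(c,open(n+"2.pkl","wb"))
s=load("side2");P=s.proj([600,150,140]).astype(int);print(P,s.proj([600,150,154]))
x,y=P-[45,40]
c=s.im[y:y+68,x:x+90]
cv2.imwrite("pics/over.png",cv2.convertScaleAbs(cv2.resize(c,(720,544),interpolation=cv2.INTER_CUBIC),alpha=1.7));print(x,y)
```

```text
tool [599.76 149.34 276.33] yaw 106.88 tilt 0.0 shift mm [-0.54  0.94 23.33] az -0.002 F [ 0.36  0.28 -1.3 ] w 18.8
[223 170] [223.44866393 166.85322655]
178 130
```

View pics/over.png

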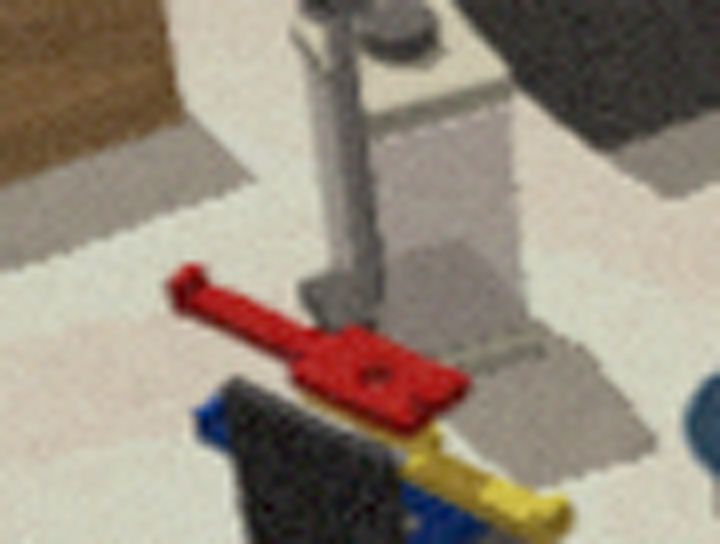

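The pin hangs over the red plate. Its tip is at about crop (363,315) and the hole at (376,375). I'll difference this against the first image for an exact tip position.

Run:
```python
from h import *
s=load("side2");s0=load("side0")
d=np.abs(s.im.astype(int)-s0.im.astype(int)).max(2)
for v in range(144,176):
    print(v,d[v,212:232], )
```

```text
144 [ 6  6  4  3  4  2  2  6 21 20 17 18  5  1  2  1  8  3  2  1]
145 [ 4  4  6  7 11  4  8  7 20 30 27 17  2  1  6  4  3  2  2  2]
146 [ 5  7  7  5  9  5  6  4 22 27 25 18  4  3  3  3  4  2  3  2]
147 [ 4  5  4  7  2  6  4  1 21 30 29 27  4  5  5  4  2  4  2  4]
148 [ 3  5  5  2  5  8  4  8 15 23 21 36  4  5  5  3  4  3  4  7]
149 [ 5  6  5  5  4  3  2  1 10 27 28 35 12  3  3  5  3  3  5  6]
150 [ 4  3  6  6  3  4  5  3 10 22 29 31  7  2  6  2  5  7  5  7]
151 [ 4  4  2  5  3  4  6  5 14 25 31 35 17  5  5  8 10  2  2  3]
152 [ 4  6  2  3  8  1  6  5  3 20 26 33 23  8  1  3  5  3  7  3]
153 [ 5  5  3  3  4  9  4  3  2 23 32 35 19  2  7  2  1  1  4  1]
154 [ 1  5  3  6  7  5  5  2  2 18 26 31 27  3  8  3  2  5  2  1]
155 [ 4  2  9  7  7  3  6  3  5 19 27 32 25  6  3  5  2  2  5  7]
156 [ 5  1  8  3  4  5  4  4  5 14 25 33 35 11  5  6  4  4  4  5]
157 [ 4  3  6  4  1  1  2  3  4 10 25 32 39  3  6  3  1  5  4  1]
158 [ 4  3  8  1  2  2  5  1  0 11 25 27 34  7  3  2  4  4  4  4]
159 [ 5  1  1  6  7  2  1  6  8 12 25 26 37 18  3  1  2  3  4  4]
160 [ 8  7  7  7  5  6  6  2  3  4 23 28 31 
[... 271 characters left out ...]
3  6  2  4  3]
165 [ 3  4  1  5  5  2  3  2  3  3  7 13 18 23  2  5  3  5  4  2]
166 [ 3  5  4  6  1  6  2  3  2  3  5 13 18 24  4  5  2  7  3  4]
167 [ 2  2  8  5  0  3  5  4  4  1  7 10 18 16  2  3  2  2  4  2]
168 [ 3  9  3  2  9 10  5  4  1  8  4  7  8  2  3  1  3  4  6  3]
169 [3 4 4 2 6 5 2 4 4 2 7 2 7 3 3 6 2 6 2 5]
170 [7 5 8 3 4 4 5 3 1 6 2 3 3 2 8 2 4 9 3 4]
171 [11  5  2  3  4 11  4  3  6  5  8  4  7  4  1  6  1  1  1  2]
172 [ 7  5  5 12  6  5  7 16  6  5 10  6  7 11  3  9  2  3  5  3]
173 [11  8  3  9  3  3  4  3  3  2  3  7  2  9 10  1  7  8  4  2]
174 [ 3  5 14 11  5  7  8  7  6  5  3  5  5 12 14  5 13  3  4  4]
175 [ 2  5  1  4  8  3  5  5  3  4  3  7  7  3  5  3  6  5 11 10]
```

The tip matches the prediction to within 1 px. I'll fine-align and descend to just above the red plate.

Request:
apply_moves([
  [-0.0005, 0.001, 0.003, 0, 0, 0],
  [-0.0005, 0.001, 0.01, 0, 0, 0],
  [-0.0005, 0.001, 0.018, 0, 0, 0],
  [-0.0005, 0.001, 0.024, 0, 0, 0],
  [-0.0005, 0.001, 0.026, 0, 0, 0],
])

```text
time_s: 8.35
tool_pos: [599.5, 151.2, 249.1]
tool_rot: [-0.001, -0.148, 0.989, 0.0]
wrist_force: [0.4, -0.4, -0.7]
gripper_width: 19.0
gripper_force: 68.8
```

Request:
apply_moves([
  [0, 0, 0, 0, 0, 0],
  [0, 0, 0, 0, 0, 0],
  [0, 0, 0, 0, 0, 0],
  [0, 0, 0, 0, 0, 0],
  [0, 0, 0, 0, 0, 0],
])

```text
time_s: 8.85
tool_pos: [599.9, 151.3, 250.5]
tool_rot: [0.0, -0.148, 0.989, 0.0]
wrist_force: [-0.6, -0.1, -1.5]
gripper_width: 19.1
gripper_force: 68.8
```

Run:
```python
from h import *
rel([600,150.4,245],107)
```

```text
tool [599.94 151.25 250.45] yaw 106.97 tilt 0.02 shift mm [ 0.19 -0.83  5.45] az -0.0005 F [-0.61 -0.15 -1.54] w 19.1
```

Request:
apply_moves([
  [0, -0.0008, 0.001, 0, 0, 0],
  [0, -0.0008, 0.002, 0, 0, 0],
  [0, -0.0008, 0.003, 0, 0, 0],
  [0, -0.0008, 0.004, 0, 0, 0],
  [0, -0.0008, 0.005, 0, 0, 0],
])

```text
time_s: 9.35
tool_pos: [600.1, 150.5, 245.2]
tool_rot: [-0.0, -0.148, 0.989, -0.0]
wrist_force: [0.4, -0.3, -1.0]
gripper_width: 18.9
gripper_force: 68.8
```

Request:
apply_moves([
  [0, 0, 0.0005, 0, 0, 0],
  [0, 0, 0.001, 0, 0, 0],
  [0, 0, 0.0015, 0, 0, 0],
  [0, 0, 0.002, 0, 0, 0],
  [0, 0, 0.002, 0, 0, 0],
])

```text
time_s: 9.85
tool_pos: [600.1, 150.5, 243.2]
tool_rot: [-0.0, -0.148, 0.989, 0.0]
wrist_force: [0.4, 0.1, -0.7]
gripper_width: 19.0
gripper_force: 68.8
```

Request:
apply_moves([
  [0, 0, 0.0005, 0, 0, 0],
  [0, 0, 0.001, 0, 0, 0],
  [0, 0, 0.0015, 0, 0, 0],
  [0, 0, 0.002, 0, 0, 0],
  [0, 0, 0.0025, 0, 0, 0],
])

```text
time_s: 10.35
tool_pos: [600.0, 150.5, 240.7]
tool_rot: [-0.0, -0.148, 0.989, -0.0]
wrist_force: [-0.8, 0.2, -0.6]
gripper_width: 19.3
gripper_force: 68.8
```

Request:
apply_moves([
  [0, 0, 0.0005, 0, 0, 0],
  [0, 0, 0.001, 0, 0, 0],
  [0, 0, 0.0015, 0, 0, 0],
  [0, 0, 0.002, 0, 0, 0],
  [0, 0, 0.0025, 0, 0, 0],
])

```text
time_s: 10.85
tool_pos: [600.0, 150.4, 238.2]
tool_rot: [-0.0, -0.148, 0.989, -0.0]
wrist_force: [-3.0, -0.1, 0.4]
gripper_width: 19.2
gripper_force: 68.9
```

Request:
apply_moves([
  [0, 0, 0.001, 0, 0, 0],
  [0, 0, 0.002, 0, 0, 0],
  [0, 0, 0.003, 0, 0, 0],
  [0, 0, 0.004, 0, 0, 0],
  [0, 0, 0.004, 0, 0, 0],
])

```text
time_s: 11.35
tool_pos: [600.0, 150.5, 234.0]
tool_rot: [-0.0, -0.148, 0.989, 0.0]
wrist_force: [-3.7, -1.0, -0.9]
gripper_width: 18.7
gripper_force: 68.8
```

The tip is through red (about z 110.6). There is a side load of about 3.7 N along rack x, so I'll shift 0.7 mm to relieve it and then tow toward yellow, which is estimated at y of about +9.5 from the current −7.

Request:
apply_moves([
  [0.0003, 0, 0, 0, 0, 0],
  [0.0007, 0, 0.001, 0, 0, 0],
  [0.0007, 0, 0.003, 0, 0, 0],
  [0.0007, 0, 0.005, 0, 0, 0],
  [0.0007, 0, 0.006, 0, 0, 0],
])

```text
time_s: 11.85
tool_pos: [599.5, 150.3, 228.0]
tool_rot: [0.0, -0.148, 0.989, 0.0]
wrist_force: [-1.9, -0.2, 0.2]
gripper_width: 18.9
gripper_force: 68.9
```

Request:
apply_moves([
  [0, 0.001, 0, 0, 0, 0],
  [0, 0.002, 0, 0, 0, 0],
  [0, 0.003, 0, 0, 0, 0],
  [0, 0.004, 0, 0, 0, 0],
  [0, 0.005, 0, 0, 0, 0],
])

```text
time_s: 12.35
tool_pos: [598.0, 155.0, 228.2]
tool_rot: [-0.0, -0.148, 0.989, -0.0]
wrist_force: [-2.3, -2.9, -1.7]
gripper_width: 19.1
gripper_force: 68.6
```

Request:
apply_moves([
  [0.0004, 0.001, 0, 0, 0, 0],
  [0.0004, 0.002, 0, 0, 0, 0],
  [0.0004, 0.003, 0, 0, 0, 0],
  [0.0004, 0.004, 0, 0, 0, 0],
  [0.0004, 0.005, 0, 0, 0, 0],
])

```text
time_s: 12.85
tool_pos: [596.2, 159.8, 228.3]
tool_rot: [0.0, -0.148, 0.989, -0.0]
wrist_force: [-0.9, -3.3, -2.2]
gripper_width: 19.0
gripper_force: 68.6
```

Request:
apply_moves([
  [0, 0.001, 0, 0, 0, 0],
  [0, 0.002, 0, 0, 0, 0],
  [0, 0.003, 0, 0, 0, 0],
  [0, 0.004, 0, 0, 0, 0],
  [0, 0.005, 0, 0, 0, 0],
])

```text
time_s: 13.35
tool_pos: [594.7, 164.6, 228.3]
tool_rot: [-0.0, -0.148, 0.989, -0.0]
wrist_force: [-0.9, -3.2, -0.2]
gripper_width: 19.3
gripper_force: 68.7
```

```bash
cat >> h.py <<'E'
def rk():
    from bench import readout
    s=readout.state();O=np.array([597.2,157.]);a=np.radians(17);X=np.array([np.cos(a),np.sin(a)]);Y=np.array([-X[1],X[0]])
    p=s["tool_pos"][:2]-O;f=s["wrist_force"];print("rack x %.2f y %.2f tipz %.2f  F x %.2f y %.2f z %.2f"%(p@X,p@Y,s["tool_pos"][2]-123.4,f[:2]@X,f[:2]@Y,f[2]),"mom",s["moment"].round(2))
E
python3 - <<'E'
from h import *
from bench import imaging
rk()
c=imaging.read_camera("side");pickle.dump(c,open("side3.pkl","wb"))
cv2.imwrite("pics/yel.png",cv2.convertScaleAbs(cv2.resize(c["image"][140:220,185:285],(750,600),interpolation=cv2.INTER_CUBIC),alpha=1.8))
E
```

```text
rack x -0.22 y 7.98 tipz 104.87  F x -1.81 y -2.81 z -0.24 mom [-0.86  0.51 -0.02]
```

View pics/yel.png

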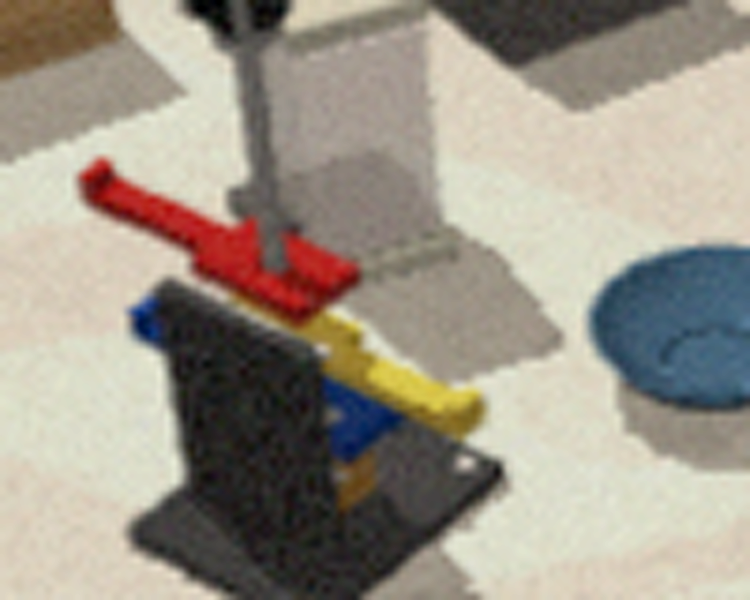

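The pin is through red and towing it, and yellow and blue have not moved. I'll lower toward the yellow plate.

Request:
apply_moves([
  [0.0003, 0.0005, 0.002, 0, 0, 0],
  [0.0003, 0.001, 0.004, 0, 0, 0],
  [0.0003, 0.001, 0.006, 0, 0, 0],
  [0.0003, 0.001, 0.008, 0, 0, 0],
  [0.0003, 0.001, 0.01, 0, 0, 0],
])

```text
time_s: 13.9
tool_pos: [594.1, 165.3, 218.1]
tool_rot: [-0.0, -0.148, 0.989, 0.0]
wrist_force: [-2.4, -2.7, 0.4]
gripper_width: 18.9
gripper_force: 68.8
```

Request:
apply_moves([
  [0, 0, 0.0005, 0, 0, 0],
  [0, 0, 0.001, 0, 0, 0],
  [0, 0, 0.0015, 0, 0, 0],
  [0, 0, 0.002, 0, 0, 0],
  [0, 0, 0.0025, 0, 0, 0],
])

```text
time_s: 14.4
tool_pos: [594.1, 165.3, 215.8]
tool_rot: [0.0, -0.148, 0.989, 0.0]
wrist_force: [-0.9, -2.6, -0.0]
gripper_width: 19.3
gripper_force: 68.9
```

Request:
apply_moves([
  [0, 0, 0.0002, 0, 0, 0],
  [0, 0, 0.0004, 0, 0, 0],
  [0, 0, 0.0006, 0, 0, 0],
  [0, 0, 0.0008, 0, 0, 0],
  [0, 0, 0.001, 0, 0, 0],
])

```text
time_s: 14.9
tool_pos: [594.2, 165.3, 214.8]
tool_rot: [0.0, -0.148, 0.989, -0.0]
wrist_force: [-1.3, -2.9, 0.3]
gripper_width: 19.3
gripper_force: 68.9
```

```bash
python3 -c "from h import *;rk()"
```

```text
rack x -0.48 y 8.86 tipz 91.38  F x -2.06 y -2.45 z 0.30 mom [-0.8   0.46  0.04]
```

Request:
apply_moves([
  [0, 0, 0.0003, 0, 0, 0],
  [0, 0, 0.0006, 0, 0, 0],
  [0, 0, 0.0009, 0, 0, 0],
  [0, 0, 0.0012, 0, 0, 0],
  [0, 0, 0.0015, 0, 0, 0],
])

```text
time_s: 15.4
tool_pos: [594.1, 165.3, 213.3]
tool_rot: [0.0, -0.148, 0.989, -0.0]
wrist_force: [-1.7, -2.7, 0.2]
gripper_width: 19.3
gripper_force: 68.9
```

Request:
apply_moves([
  [0, 0, 0.0002, 0, 0, 0],
  [0, 0, 0.0004, 0, 0, 0],
  [0, 0, 0.0006, 0, 0, 0],
  [0, 0, 0.0008, 0, 0, 0],
  [0, 0, 0.001, 0, 0, 0],
])

```text
time_s: 15.9
tool_pos: [594.1, 165.4, 212.3]
tool_rot: [0.0, -0.148, 0.989, 0.0]
wrist_force: [-2.3, -2.7, -0.9]
gripper_width: 19.0
gripper_force: 68.9
```

```bash
python3 -c "from h import *;rk()"
```

```text
rack x -0.49 y 8.88 tipz 88.87  F x -3.01 y -1.86 z -0.91 mom [-0.83  0.52 -0.03]
```

The tip has dropped below the yellow top without contact, so it's in the hole. I'll continue down and ease off in x.

Request:
apply_moves([
  [0.0005, 0, 0.0005, 0, 0, 0],
  [0.0005, 0, 0.001, 0, 0, 0],
  [0.0005, 0, 0.0015, 0, 0, 0],
  [0.0005, 0, 0.002, 0, 0, 0],
  [0.0005, 0, 0.0025, 0, 0, 0],
])

```text
time_s: 16.4
tool_pos: [593.7, 165.3, 209.7]
tool_rot: [0.0, -0.148, 0.989, 0.0]
wrist_force: [-0.5, -1.9, -0.9]
gripper_width: 19.4
gripper_force: 68.9
```

Request:
apply_moves([
  [0, 0, 0.0005, 0, 0, 0],
  [0, 0, 0.001, 0, 0, 0],
  [0, 0, 0.0015, 0, 0, 0],
  [0, 0, 0.002, 0, 0, 0],
  [0, 0, 0.0025, 0, 0, 0],
])

```text
time_s: 16.9
tool_pos: [593.7, 165.2, 207.2]
tool_rot: [0.0, -0.148, 0.989, 0.0]
wrist_force: [-0.7, -1.4, 1.0]
gripper_width: 19.4
gripper_force: 68.9
```

```bash
python3 -c "from h import *;rk()"
```

```text
rack x -0.97 y 8.91 tipz 83.84  F x -1.13 y -1.16 z 1.00 mom [-0.47  0.13  0.02]
```

Request:
apply_moves([
  [0, 0, 0.0008, 0, 0, 0],
  [0, 0, 0.0016, 0, 0, 0],
  [0, 0, 0.0024, 0, 0, 0],
  [0, 0, 0.0032, 0, 0, 0],
  [0, 0, 0.004, 0, 0, 0],
])

```text
time_s: 17.4
tool_pos: [593.7, 165.2, 203.2]
tool_rot: [0.0, -0.148, 0.989, 0.0]
wrist_force: [-0.1, -2.0, 0.2]
gripper_width: 19.1
gripper_force: 68.9
```

Request:
apply_moves([
  [0, 0, 0.001, 0, 0, 0],
  [0, 0, 0.002, 0, 0, 0],
  [0, 0, 0.003, 0, 0, 0],
  [0, 0, 0.004, 0, 0, 0],
  [0, 0, 0.005, 0, 0, 0],
])

```text
time_s: 17.9
tool_pos: [593.7, 165.2, 198.2]
tool_rot: [-0.0, -0.148, 0.989, -0.0]
wrist_force: [-0.9, -1.4, 0.2]
gripper_width: 18.9
gripper_force: 68.9
```

```bash
python3 -c "
from h import *;rk()
from bench import imaging
c=imaging.read_camera('side');cv2.imwrite('pics/blu.png',cv2.convertScaleAbs(cv2.resize(c['image'][140:220,185:285],(750,600),interpolation=cv2.INTER_CUBIC),alpha=2))"
```

```text
rack x -1.01 y 8.84 tipz 74.80  F x -1.27 y -1.03 z 0.20 mom [-0.52  0.17 -0.  ]
```

View pics/blu.png

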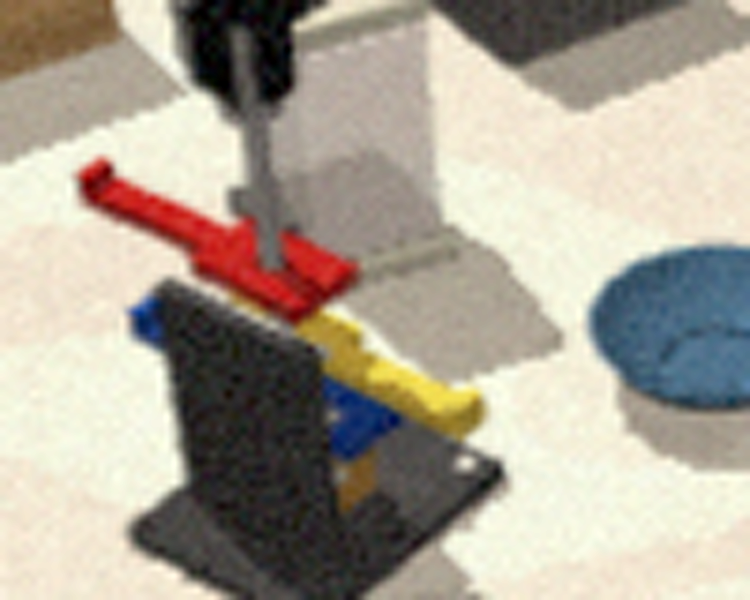

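The tip is below yellow (z about 75). I'll tow red and yellow toward −y, with blue estimated at −8.5.

Request:
apply_moves([
  [0, -0.0012, 0.001, 0, 0, 0],
  [0, -0.0024, 0.002, 0, 0, 0],
  [0, -0.0036, 0.003, 0, 0, 0],
  [0, -0.0048, 0.004, 0, 0, 0],
  [0, -0.006, 0.005, 0, 0, 0],
])

```text
time_s: 18.45
tool_pos: [595.2, 159.8, 193.2]
tool_rot: [-0.0, -0.148, 0.989, 0.0]
wrist_force: [-3.2, 3.3, 1.7]
gripper_width: 18.8
gripper_force: 69.1
```

Request:
apply_moves([
  [0, -0.0012, 0, 0, 0, 0],
  [0, -0.0024, 0, 0, 0, 0],
  [0, -0.0036, 0, 0, 0, 0],
  [0, -0.0048, 0, 0, 0, 0],
  [0, -0.006, 0, 0, 0, 0],
])

```text
time_s: 18.95
tool_pos: [597.1, 153.6, 193.1]
tool_rot: [-0.0, -0.148, 0.989, 0.0]
wrist_force: [-1.9, 3.8, -2.8]
gripper_width: 19.2
gripper_force: 68.8
```

```bash
python3 -c "from h import *;rk()"
```

```text
rack x -1.06 y -3.21 tipz 69.68  F x -0.74 y 4.24 z -2.82 mom [1.07 0.72 0.03]
```

Request:
apply_moves([
  [0, -0.0012, 0, 0, 0, 0],
  [0, -0.0024, 0, 0, 0, 0],
  [0, -0.0036, 0, 0, 0, 0],
  [0, -0.0048, 0, 0, 0, 0],
  [0, -0.006, 0, 0, 0, 0],
])

```text
time_s: 19.45
tool_pos: [598.9, 147.9, 193.3]
tool_rot: [0.0, -0.148, 0.989, -0.0]
wrist_force: [-1.8, 3.4, -2.5]
gripper_width: 18.7
gripper_force: 68.7
```

Request:
apply_moves([
  [0, 0, 0.001, 0, 0, 0],
  [0, 0, 0.002, 0, 0, 0],
  [0, 0, 0.003, 0, 0, 0],
  [0, 0, 0.004, 0, 0, 0],
  [0, 0, 0.005, 0, 0, 0],
])

```text
time_s: 19.95
tool_pos: [599.0, 147.9, 188.3]
tool_rot: [0.0, -0.148, 0.989, -0.0]
wrist_force: [-1.8, 2.5, 0.4]
gripper_width: 19.1
gripper_force: 69.1
```

Request:
apply_moves([
  [0, 0, 0.0004, 0, 0, 0],
  [0, 0, 0.0008, 0, 0, 0],
  [0, 0, 0.0012, 0, 0, 0],
  [0, 0, 0.0016, 0, 0, 0],
  [0, 0, 0.002, 0, 0, 0],
])

```text
time_s: 20.45
tool_pos: [599.0, 147.9, 186.3]
tool_rot: [0.0, -0.148, 0.989, -0.0]
wrist_force: [-1.4, 1.9, -0.0]
gripper_width: 19.4
gripper_force: 69.0
```

```bash
python3 -c "from h import *;rk()"
```

```text
rack x -0.95 y -9.20 tipz 62.85  F x -0.79 y 2.23 z -0.03 mom [ 0.4   0.39 -0.04]
```

Request:
apply_moves([
  [0, 0, 0.0003, 0, 0, 0],
  [0, 0, 0.0006, 0, 0, 0],
  [0, 0, 0.0009, 0, 0, 0],
  [0, 0, 0.0012, 0, 0, 0],
  [0, 0, 0.0015, 0, 0, 0],
])

```text
time_s: 20.95
tool_pos: [598.9, 147.9, 184.8]
tool_rot: [0.0, -0.148, 0.989, -0.0]
wrist_force: [-1.1, -0.1, -0.2]
gripper_width: 19.2
gripper_force: 69.0
```

Request:
apply_moves([
  [0, 0, 0.0002, 0, 0, 0],
  [0, 0, 0.0004, 0, 0, 0],
  [0, 0, 0.0006, 0, 0, 0],
  [0, 0, 0.0008, 0, 0, 0],
  [0, 0, 0.001, 0, 0, 0],
])

```text
time_s: 21.45
tool_pos: [598.9, 147.9, 183.8]
tool_rot: [0.0, -0.148, 0.989, -0.0]
wrist_force: [-0.4, 0.6, -0.8]
gripper_width: 19.0
gripper_force: 69.0
```

```bash
python3 -c "from h import *;rk()"
```

```text
rack x -1.00 y -9.16 tipz 60.36  F x -0.22 y 0.69 z -0.76 mom [ 0.25  0.31 -0.07]
```

Request:
apply_moves([
  [0, 0, 0.0004, 0, 0, 0],
  [0, 0, 0.0008, 0, 0, 0],
  [0, 0, 0.0012, 0, 0, 0],
  [0, 0, 0.0016, 0, 0, 0],
  [0, 0, 0.002, 0, 0, 0],
])

```text
time_s: 21.95
tool_pos: [598.9, 148.0, 181.7]
tool_rot: [-0.0, -0.148, 0.989, -0.0]
wrist_force: [-0.7, 0.7, -1.0]
gripper_width: 19.0
gripper_force: 68.9
```

Request:
apply_moves([
  [0, 0, 0.0005, 0, 0, 0],
  [0, 0, 0.001, 0, 0, 0],
  [0, 0, 0.0015, 0, 0, 0],
  [0, 0, 0.002, 0, 0, 0],
  [0, 0, 0.0025, 0, 0, 0],
])

```text
time_s: 22.45
tool_pos: [598.9, 148.0, 179.2]
tool_rot: [-0.0, -0.148, 0.989, -0.0]
wrist_force: [-1.2, 0.3, -1.3]
gripper_width: 19.2
gripper_force: 68.9
```

Request:
apply_moves([
  [0, 0, 0.001, 0, 0, 0],
  [0, 0, 0.002, 0, 0, 0],
  [0, 0, 0.003, 0, 0, 0],
  [0, 0, 0.004, 0, 0, 0],
  [0, 0, 0.005, 0, 0, 0],
])

```text
time_s: 22.95
tool_pos: [598.9, 148.0, 174.2]
tool_rot: [0.0, -0.148, 0.989, -0.0]
wrist_force: [-1.3, 0.6, -1.3]
gripper_width: 18.9
gripper_force: 68.9
```

Request:
apply_moves([
  [0, 0, 0.0008, 0, 0, 0],
  [0, 0, 0.0016, 0, 0, 0],
  [0, 0, 0.0024, 0, 0, 0],
  [0, 0, 0.0032, 0, 0, 0],
  [0, 0, 0.004, 0, 0, 0],
])

```text
time_s: 23.45
tool_pos: [598.9, 148.0, 170.2]
tool_rot: [0.0, -0.148, 0.989, -0.0]
wrist_force: [0.0, -0.2, -1.1]
gripper_width: 18.8
gripper_force: 68.9
```

```bash
python3 -c "from h import *;rk()"
```

```text
rack x -0.99 y -9.15 tipz 46.82  F x -0.04 y -0.16 z -1.12 mom [0.19 0.15 0.06]
```

The tip is below blue. I'll tow all three arms back to the line.

Request:
apply_moves([
  [0, 0.001, 0.001, 0, 0, 0],
  [0, 0.002, 0.002, 0, 0, 0],
  [0, 0.003, 0.003, 0, 0, 0],
  [0, 0.004, 0.004, 0, 0, 0],
  [0, 0.005, 0.005, 0, 0, 0],
])

```text
time_s: 23.95
tool_pos: [597.7, 151.7, 165.5]
tool_rot: [0.0, -0.147, 0.989, -0.001]
wrist_force: [-1.3, -6.1, 2.8]
gripper_width: 19.3
gripper_force: 69.3
```

Request:
apply_moves([
  [0, 0.001, 0, 0, 0, 0],
  [0, 0.002, 0, 0, 0, 0],
  [0, 0.003, 0, 0, 0, 0],
  [0, 0.004, 0, 0, 0, 0],
  [0, 0.005, 0, 0, 0, 0],
])

```text
time_s: 24.45
tool_pos: [596.2, 156.4, 165.4]
tool_rot: [0.0, -0.147, 0.989, -0.001]
wrist_force: [0.3, -5.4, 0.8]
gripper_width: 18.8
gripper_force: 69.2
```

```bash
python3 -c "
from h import *;rk()
from bench import imaging
c=imaging.read_camera('side');pickle.dump(c,open('side4.pkl','wb'));cv2.imwrite('pics/soc.png',cv2.convertScaleAbs(cv2.resize(c['image'][140:220,185:285],(750,600),interpolation=cv2.INTER_CUBIC),alpha=2.2))"
```

```text
rack x -1.16 y -0.25 tipz 41.99  F x -1.33 y -5.20 z 0.83 mom [-1.82 -0.06 -0.05]
```

View pics/soc.png

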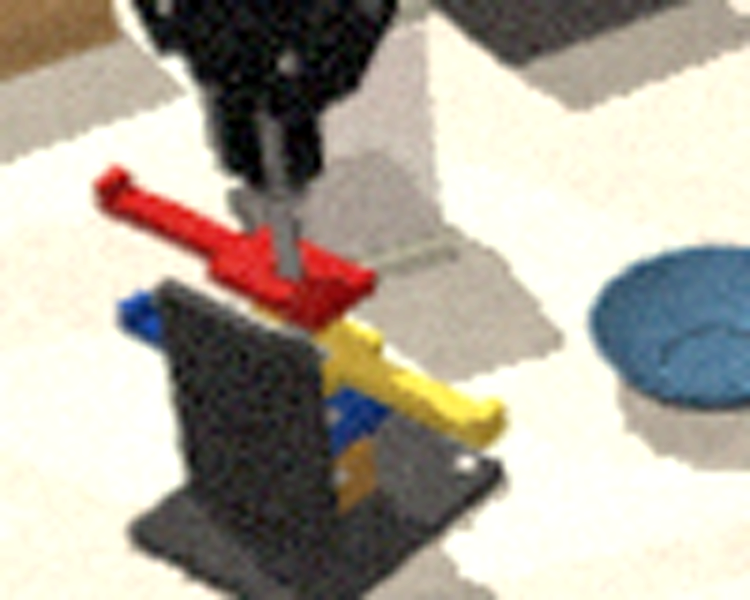

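Red, yellow and blue are nearly aligned, with a 5 N drag. I'll add 1.5 mm for lag and feel down to the socket.

Request:
apply_moves([
  [0, 0.0005, 0, 0, 0, 0],
  [0, 0.001, 0.001, 0, 0, 0],
  [0, 0.0015, 0.002, 0, 0, 0],
  [0, 0.0015, 0.003, 0, 0, 0],
  [0, 0.0015, 0.004, 0, 0, 0],
])

```text
time_s: 25.0
tool_pos: [595.8, 157.9, 161.5]
tool_rot: [0.0, -0.147, 0.989, -0.001]
wrist_force: [-0.9, -5.7, 1.0]
gripper_width: 18.6
gripper_force: 69.3
```

Request:
apply_moves([
  [0, 0, 0.0006, 0, 0, 0],
  [0, 0, 0.0012, 0, 0, 0],
  [0, 0, 0.0018, 0, 0, 0],
  [0, 0, 0.0024, 0, 0, 0],
  [0, 0, 0.003, 0, 0, 0],
])

```text
time_s: 25.5
tool_pos: [595.7, 157.8, 158.5]
tool_rot: [0.0, -0.147, 0.989, -0.001]
wrist_force: [0.0, -5.4, 1.1]
gripper_width: 19.2
gripper_force: 69.4
```

Request:
apply_moves([
  [0, 0, 0.0003, 0, 0, 0],
  [0, 0, 0.0006, 0, 0, 0],
  [0, 0, 0.0009, 0, 0, 0],
  [0, 0, 0.0012, 0, 0, 0],
  [0, 0, 0.0015, 0, 0, 0],
])

```text
time_s: 26.0
tool_pos: [595.7, 157.9, 157.0]
tool_rot: [0.0, -0.147, 0.989, -0.001]
wrist_force: [0.2, -6.4, 2.2]
gripper_width: 18.8
gripper_force: 69.4
```

```bash
python3 -c "from h import *;rk()"
```

```text
rack x -1.15 y 1.25 tipz 33.62  F x -1.71 y -6.22 z 2.20 mom [-1.79 -0.01 -0.06]
```

Request:
apply_moves([
  [0, 0, 0.0002, 0, 0, 0],
  [0, 0, 0.0004, 0, 0, 0],
  [0, 0, 0.0006, 0, 0, 0],
  [0, 0, 0.0008, 0, 0, 0],
  [0, 0, 0.001, 0, 0, 0],
])

```text
time_s: 26.5
tool_pos: [595.7, 157.9, 156.0]
tool_rot: [0.0, -0.147, 0.989, -0.001]
wrist_force: [0.5, -7.2, 2.5]
gripper_width: 18.9
gripper_force: 69.5
```

```bash
python3 -c "from h import *;rk()"
```

```text
rack x -1.17 y 1.25 tipz 32.63  F x -1.64 y -6.98 z 2.45 mom [-1.78  0.06 -0.04]
```

Request:
apply_moves([
  [0, 0, 0.0002, 0, 0, 0],
  [0, 0, 0.0004, 0, 0, 0],
  [0, 0, 0.0006, 0, 0, 0],
  [0, 0, 0.0008, 0, 0, 0],
  [0, 0, 0.001, 0, 0, 0],
])

```text
time_s: 27.0
tool_pos: [595.7, 157.8, 155.0]
tool_rot: [0.0, -0.147, 0.989, -0.001]
wrist_force: [-1.3, -7.1, 2.1]
gripper_width: 19.0
gripper_force: 69.5
```

```bash
python3 -c "from h import *;rk()"
```

```text
rack x -1.19 y 1.25 tipz 31.62  F x -3.27 y -6.39 z 2.07 mom [-1.8   0.08 -0.03]
```

The tip is 2.4 mm into the socket with a low vertical force. I'll ease the side load and continue.

Request:
apply_moves([
  [0.0004, -0.0002, 0.0003, 0, 0, 0],
  [0.0004, -0.0005, 0.0006, 0, 0, 0],
  [0.0004, -0.0008, 0.001, 0, 0, 0],
  [0.0004, -0.0008, 0.0014, 0, 0, 0],
  [0.0004, -0.0008, 0.0018, 0, 0, 0],
])

```text
time_s: 27.5
tool_pos: [595.5, 157.7, 153.0]
tool_rot: [0.0, -0.147, 0.989, -0.0]
wrist_force: [-0.7, -5.6, 2.6]
gripper_width: 19.0
gripper_force: 69.5
```

Request:
apply_moves([
  [0, 0, 0.0005, 0, 0, 0],
  [0, 0, 0.001, 0, 0, 0],
  [0, 0, 0.0015, 0, 0, 0],
  [0, 0, 0.002, 0, 0, 0],
  [0, 0, 0.0025, 0, 0, 0],
])

```text
time_s: 28.0
tool_pos: [595.5, 157.7, 150.5]
tool_rot: [0.0, -0.147, 0.989, -0.0]
wrist_force: [-0.1, -5.4, 1.6]
gripper_width: 19.0
gripper_force: 69.5
```

```bash
python3 -c "from h import *;rk()"
```

```text
rack x -1.39 y 1.19 tipz 27.14  F x -1.64 y -5.16 z 1.61 mom [-1.58 -0.14 -0.  ]
```

Request:
apply_moves([
  [0, -0.0004, 0.0005, 0, 0, 0],
  [0, -0.0008, 0.001, 0, 0, 0],
  [0, -0.001, 0.0015, 0, 0, 0],
  [0, -0.001, 0.002, 0, 0, 0],
  [0, -0.001, 0.0025, 0, 0, 0],
])

```text
time_s: 28.5
tool_pos: [595.6, 157.4, 147.9]
tool_rot: [-0.0, -0.148, 0.989, 0.0]
wrist_force: [-0.6, -2.4, 0.1]
gripper_width: 19.1
gripper_force: 69.3
```

Request:
apply_moves([
  [0, 0, 0.0008, 0, 0, 0],
  [0, 0, 0.0016, 0, 0, 0],
  [0, 0, 0.0024, 0, 0, 0],
  [0, 0, 0.0032, 0, 0, 0],
  [0, 0, 0.004, 0, 0, 0],
])

```text
time_s: 29.0
tool_pos: [595.7, 157.3, 143.9]
tool_rot: [-0.0, -0.148, 0.989, 0.0]
wrist_force: [0.2, -1.5, 0.0]
gripper_width: 18.9
gripper_force: 69.2
```

```bash
python3 -c "from h import *;rk()"
```

```text
rack x -1.40 y 0.70 tipz 20.45  F x -0.27 y -1.49 z 0.03 mom [-0.43  0.02 -0.03]
```

Low forces. I'll keep descending toward tip z 10.

Request:
apply_moves([
  [0, 0, 0.0008, 0, 0, 0],
  [0, 0, 0.0016, 0, 0, 0],
  [0, 0, 0.0024, 0, 0, 0],
  [0, 0, 0.0032, 0, 0, 0],
  [0, 0, 0.004, 0, 0, 0],
])

```text
time_s: 29.5
tool_pos: [595.7, 157.2, 139.9]
tool_rot: [-0.0, -0.148, 0.989, 0.0]
wrist_force: [0.1, 0.3, -0.5]
gripper_width: 19.0
gripper_force: 69.2
```

Request:
apply_moves([
  [0, 0, 0.0008, 0, 0, 0],
  [0, 0, 0.0016, 0, 0, 0],
  [0, 0, 0.0024, 0, 0, 0],
  [0, 0, 0.0032, 0, 0, 0],
  [0, 0, 0.004, 0, 0, 0],
])

```text
time_s: 30.0
tool_pos: [595.7, 157.2, 135.9]
tool_rot: [-0.0, -0.148, 0.989, 0.0]
wrist_force: [-0.2, -1.2, -0.5]
gripper_width: 19.2
gripper_force: 69.2
```

Request:
apply_moves([
  [0, 0, 0.0004, 0, 0, 0],
  [0, 0, 0.0008, 0, 0, 0],
  [0, 0, 0.0012, 0, 0, 0],
  [0, 0, 0.0015, 0, 0, 0],
  [0, 0, 0.0015, 0, 0, 0],
])

```text
time_s: 30.5
tool_pos: [595.7, 157.2, 134.4]
tool_rot: [-0.0, -0.148, 0.989, 0.0]
wrist_force: [0.5, -0.7, -0.1]
gripper_width: 19.2
gripper_force: 69.1
```

```bash
python3 -c "from h import *;rk()"
```

```text
rack x -1.43 y 0.60 tipz 11.01  F x 0.28 y -0.82 z -0.13 mom [-0.3   0.   -0.05]
```

Request:
apply_moves([
  [0, 0, 0.0002, 0, 0, 0],
  [0, 0, 0.0004, 0, 0, 0],
  [0, 0, 0.0006, 0, 0, 0],
  [0, 0, 0.0008, 0, 0, 0],
  [0, 0, 0.0008, 0, 0, 0],
])

```text
time_s: 31.0
tool_pos: [595.7, 157.2, 133.6]
tool_rot: [-0.0, -0.148, 0.989, -0.0]
wrist_force: [0.3, -1.2, -1.2]
gripper_width: 19.1
gripper_force: 69.2
```

Request:
apply_moves([
  [0, 0, 0.0001, 0, 0, 0],
  [0, 0, 0.0002, 0, 0, 0],
  [0, 0, 0.0003, 0, 0, 0],
  [0, 0, 0.0004, 0, 0, 0],
  [0, 0, 0.0004, 0, 0, 0],
])

```text
time_s: 31.5
tool_pos: [595.7, 157.2, 133.5]
tool_rot: [0.0, -0.148, 0.989, -0.0]
wrist_force: [0.2, -0.7, 1.2]
gripper_width: 19.4
gripper_force: 69.5
```

```bash
python3 -c "from h import *;rk()"
```

```text
rack x -1.35 y 0.58 tipz 10.08  F x -0.05 y -0.68 z 1.18 mom [-0.36  0.13 -0.03]
```

The tip is on the floor (Fz rising, tip z 10.1). I'll release and retreat upward.

Request:
apply_moves([
  [0, 0, 0, 0, 0, 0],
  [0, 0, 0, 0, 0, 0],
  [0, 0, 0, 0, 0, 0],
  [0, 0, 0, 0, 0, 0],
  [0, 0, 0, 0, 0, 0],
], squeeze=20)

```text
time_s: 32.0
tool_pos: [595.8, 157.2, 133.5]
tool_rot: [0.0, -0.148, 0.989, -0.0]
wrist_force: [-0.1, -1.0, 4.3]
gripper_width: 19.0
gripper_force: 69.8
```

Request:
apply_moves([
  [0, 0, 0, 0, 0, 0],
  [0, 0, 0, 0, 0, 0],
  [0, 0, 0, 0, 0, 0],
  [0, 0, 0, 0, 0, 0],
  [0, 0, 0, 0, 0, 0],
], claw=0.05)

```text
time_s: 32.5
tool_pos: [595.7, 157.2, 133.2]
tool_rot: [-0.0, -0.148, 0.989, 0.0]
wrist_force: [0.2, -0.6, -0.0]
gripper_width: 49.6
gripper_force: 0.0
```

Request:
apply_moves([
  [0, 0, -0.01, 0, 0, 0],
  [0, 0, -0.025, 0, 0, 0],
  [0, 0, -0.045, 0, 0, 0],
  [0, 0, -0.065, 0, 0, 0],
  [0, 0, -0.08, 0, 0, 0],
])

```text
time_s: 33.0
tool_pos: [595.9, 157.2, 215.5]
tool_rot: [0.001, -0.148, 0.989, -0.0]
wrist_force: [0.0, 0.2, 0.7]
gripper_width: 50.0
gripper_force: 0.0
```

Request:
apply_moves([
  [0, 0, -0.02, 0, 0, 0],
  [0, 0, -0.04, 0, 0, 0],
  [0, 0, -0.06, 0, 0, 0],
  [0, 0, -0.06, 0, 0, 0],
  [0, 0, -0.06, 0, 0, 0],
])

```text
time_s: 33.5
tool_pos: [595.8, 157.2, 273.7]
tool_rot: [0.001, -0.148, 0.989, -0.0]
wrist_force: [-0.3, -1.1, 0.5]
gripper_width: 50.1
gripper_force: 0.0
```

```bash
python3 -c "
from h import *;rk()
from bench import imaging
c=imaging.read_camera('side');cv2.imwrite('pics/end.png',cv2.convertScaleAbs(cv2.resize(c['image'][130:220,175:295],(800,600),interpolation=cv2.INTER_CUBIC),alpha=2.2))"
```

```text
rack x -1.32 y 0.57 tipz 150.32  F x -0.62 y -0.92 z 0.55 mom [-0.01  0.   -0.01]
```

View pics/end.png

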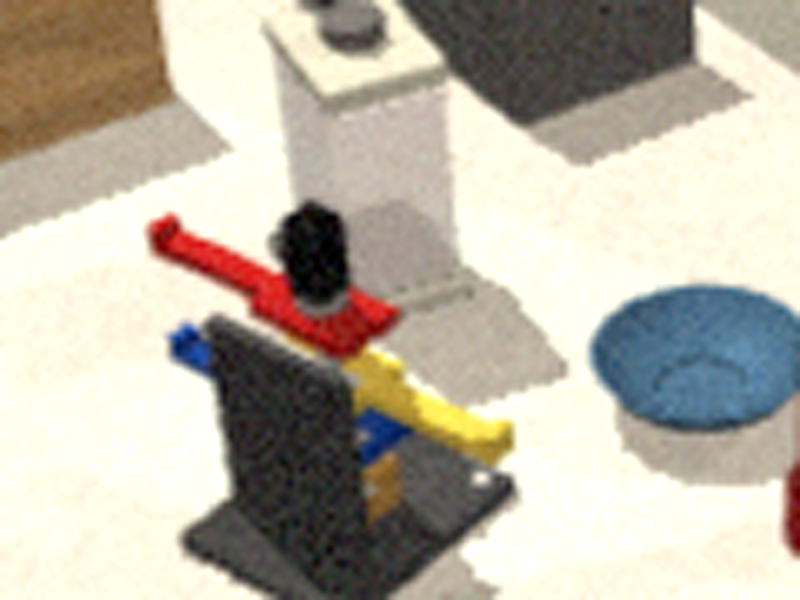

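The pin is home with its collar just over the red arm, standing upright, and the gripper is clear. Handing in.

```bash
python3 -c "
from bench import ticket;print(ticket.job_done())"
```

```text
the job is handed in; nothing more can be done
None
```

The pin went through the red, yellow and blue arms and stands fully home in the brass socket, released, and I handed the job in at about 33.5 s; no verdict came back.

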